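# Find the blind well of a thermometer block by feel and hold it well-up

### The job

The blue thermometer block lying on the lab bench has a blind hole in one of its two ends, and from above both ends look alike: pick it up and find the hole by feel on the steel pin that sticks out level from the small grey stand, sliding the block on gently until the pin meets the bottom of the hole, then draw it off again. Turn the block so that the hole faces straight up (you may set it down on the bench to take a new grip) and finish while still holding it like that in the gripper, upright and motionless, with its underside at least 10 cm above the bench and touching nothing but the gripper. Leave the glassware, stoppers, dish and jar where they stand.

Things in the scene. Friction and masses are not known exactly. Their poses are not given: they have to be found in the camera images.
- block: blue metal thermometer block: square bar 40 x 40 mm, 60 mm long, about 0.2 kg, lying on a long side at the start. Origin at its centre, x axis along its length. A round blind hole 24 mm across, 32 mm deep is bored on the axis into one end; the other end is solid. It is the same end every time, but whether +x or -x is for you to find on the pin
- stand: fixed small stand: grey base plate 130 (x) x 160 (y) x 12 mm, origin under its centre; steel post 16 mm thick, 100 mm tall at x = +35 mm, with a dark 30 mm clamp for the pin. The pin is level, 80 mm above the bench, 12 mm thick, runs along the stand's -x (roughly towards the robot), 76 mm of it free in front of the clamp
- pin_tip (a point): middle of the free end of the level pin; its x axis runs from the tip back along the pin to the post, its z axis is up
- beaker: empty glass beaker, 68 mm across, 85 mm tall; loose, leave it alone. Origin at the centre of its underside
- bottle: amber reagent bottle with black cap, 64 mm across, 140 mm tall; loose, leave it alone. Origin at the centre of its underside
- stopper_a: red stopper, 34 mm across the top, 30 mm tall; loose, leave it alone. Origin at the centre of its underside
- stopper_b: another red stopper, 34 mm across the top, 30 mm tall; loose, leave it alone. Origin at the centre of its underside
- dish: shallow white porcelain dish, 80 mm across, 22 mm tall; loose, leave it alone. Origin at the centre of its underside
- jar: clear jar with a brass-coloured lid, 60 mm across, 70 mm tall; loose, leave it alone. Origin at the centre of its underside
Mind the look-alikes: they are no part of the job. Of the things that look like the block, the middle-sized one is meant.

How it is judged (in metres and radians):
On the way:
1. the lifted block is slid over the pin, the pin at least 24 mm deep in the 32 mm hole (x of pin_tip in the frame of block between -0.008 and 0.006 m and y of pin_tip in the frame of block between -0.011 and 0.011 m and z of pin_tip in the frame of block between -0.011 and 0.011 m and angle between the x axis of block and the x axis of pin_tip, either way round below 0.3 rad and contact force between the fingers and block above 1 N), for 0.1 s.
At the end, for the whole second after the job is handed in: the block is held still in the fingers with its hole facing up (axis within 12 degrees of vertical), its centre more than 130 mm above the bench (underside about 100 mm), touching neither the stand nor any bystander (angle between block's own x axis and vertical below 0.21 rad and height (world z) of block above 0.13 m and contact force between the fingers and block above 1 N and linear speed of block below 0.03 m/s and angular speed of block below 0.2 rad/s and contact force between block and stand below 0.3 N and contact force between block and beaker below 0.3 N and contact force between block and bottle below 0.3 N and contact force between block and stopper_a below 0.3 N and contact force between block and stopper_b below 0.3 N and contact force between block and dish below 0.3 N and contact force between block and jar below 0.3 N); the arm keeps its last pose, push and grip.
It fails at once if the block is rammed against the stand (over 60 N) (contact force between block and stand above 60 N).
It fails at once if a bystander is moved by more than 25 mm (distance of any of beaker, bottle, stopper_a, stopper_b, dish, jar from where it was at the start of the episode above 0.025 m).
It also fails if it takes over 72 s, if anything falls off the work surface, if the arm or the gripper's body presses on something with over 40 N, if the wrist force passes 120 N, or if a joint passes its speed limit or range.

### The arm

A 6-joint arm with a two-finger parallel gripper is mounted at the origin on the work surface. World frame = base frame: x ahead of the robot, y to its left, z up, the work surface at z = 0. Lengths are in mm, angles in degrees, forces in N, time in s.
With the tool pointing down it reaches from about 350 to 850 mm from the base axis. Payload 8.1 kg.
Tool frame: the origin (TCP) lies midway between the tips of the shut fingers; the grasp point (between the pads) lies 19 mm behind it (r.grasp_offset is the distance from the TCP to the grasp point, in mm); z points along the fingers, x is the direction in which the jaws open and shut, and the axes are right-handed (so a half turn about z gives the same grasp; the last joint's range is limited). The gripper opens to 85 mm and grips with 20 to 120 N. Pads are 22 mm wide; open, the fingers measure 114 mm over their backs; the gripper's body (76 mm by 85 mm) begins 54 mm behind the grasp point. The pads swing forward as they close: fully open they stand 13 mm farther back than shut.
Start: joints at [-74.049, 7.471, 85.268, -0, 87.261, -4.893], TCP at [213.517, -560.728, 231.292] pointing down, gripper open.
Joint ranges: [-169.43, 169.43], [-51.17, 129.36], [1.28, 143.12], [-76.62, 256.62], [0, 156.53], [-152.29, 152.29]. Speed limits (degrees/s): [136.94, 136.94, 159.86, 180, 180, 180].

### API

Orientations are given as [roll, pitch, yaw] about the fixed x, y, z axes, in that order (R = Rz(yaw) Ry(pitch) Rx(roll)).
In Python, from bench import r, optics, hand_in gives the robot as it stands.
- The arm moves only by the shell command python3 -m pendant 'ROWS' [FORCE]. ROWS is JSON, a list of rows, each a list of 5 numbers: the opening, from 0 (shut) to 1 (fully open), then the shift along the tool's x, y, z in mm, then the turn about the tool's z in degrees. A call has 1 to 10 rows; each row shifts and turns the commanded pose from where the row before left it, along the tool's axes as they then stand; what a row does not reach is not made up. A row lasts 1/10 s, in which the tool goes at most 50 mm and 8.59 degrees, less where a joint would pass 70% of its speed; a pose out of reach is approached as far as the arm can. A call with a gripper value outside its range is refused whole. The fingers move at their own pace and stop on an object; FORCE is the grip in N (left out, the last holds). Time passes only in rows, so rows that do not move let the fingers close. It gives the time, the measured TCP pose, the force and the opening at its end, in the units of the state.
- r.sense(): the state, without advancing time (a new reading comes with each control period).
- optics.snapshot(name): name is "side" or "top"; returns (picture, depth): 420x560x3 uint8, blue, green, red; 420x560 float32, mm along the optical axis (not along the pixel's ray), 0 where there is no reading.
- optics.camera_params(name): a dict with "camera_matrix" (3x3 intrinsics, pixels), "eye" and "orientation" of the camera in the world. Camera axes: x right, y down, z forward; pixel columns grow to the right and rows downward; lengths in mm; the calibration is good to about 2 mm. A picture is of the moment at which its call begins. camera_params takes no time and is no camera call.
- hand_in(): hands the job in, once; it reports no verdict.
Trained networks look in the newest picture that a camera, given by its name, has taken for a name from the list of things; names that differ only in an ending like _2 or _b are one class to them, and where a whole thing is asked for, a point or a joint stands for the part that bears it (a point fixed in the world has none). Each returns a list of dicts, best first, with "score" (0 to 1); they miss things now and then, are a little off and sometimes report something else, mostly with a low value. They report only what shows in the picture. A call takes as long as a camera call. They do not tell look-alikes from the thing itself.
- optics.search_frame(camera, query): "at" ([x, y, z] in mm, in world coordinates, good to about 4 mm: the middle of the surface that is visible of it).
The state is a dict: "time": time; "joint_pos": joint angles; "qd": joint speeds; "joint_efforts": joint torques, N m; "tool_pos": TCP position; "tcp_rot": TCP orientation; "ft_force": force on the tool from outside, world axes, zero at the start; "wrist_torque": the same for the moment, N m; "finger_gap": finger opening in mm.
Only numpy, scipy, OpenCV 4.12 (cv2) and the standard library are available. Lean on these libraries where they do the work, as an engineer would, in place of code of your own. Each camera call takes 0.05 s, during which the arm holds its last target. There are 200 camera calls.

## Working session

There is one attempt and no reset: what is moved stays moved. The work goes in short steps, Python scripts to look and compute and a shell command to move; the robot and the scene stay as the last step left them, time stands still between calls to the robot, and variables do not carry over. Pictures are saved under pics/ and viewed, about 8 in all and at most 12, crops included, and the job is handed in when it is done.

```bash
mkdir -p pics; ls; python3 - <<'E'
from bench import r, optics
import cv2
for c in ("top","side"):
    p,d=optics.snapshot(c); cv2.imwrite(f"pics/{c}0.png",p)
    print(optics.camera_params(c))
    for q in ("block","stand","beaker","bottle","stopper_a","dish","jar","pin_tip"):
        try: print(c,q,[([round(v) for v in o["at"]],round(o["score"],2)) for o in optics.search_frame(c,q)])
        except Exception as e: print(q,e)
print(r.sense())
E
```

```text
pics
{'camera_matrix': array([[519.0123651 ,   0.        , 277.14047482],
       [  0.        , 519.0123651 , 210.67231779],
       [  0.        ,   0.        ,   1.        ]]), 'eye': array([ 377.02991752,  -39.76188304, 1439.12627865]), 'orientation': array([-172.00274165,    1.34484342,  -91.21172377])}
top block [([487, 28, 60], 0.73), ([519, -95, 41], 0.72), ([620, -69, 33], 0.44)]
top stand [([640, 180, 14], 0.58)]
top beaker [([751, -102, 37], 0.89)]
top bottle [([694, -281, 97], 0.56)]
top stopper_a [([417, 355, 32], 0.44)]
top dish [([371, -181, 11], 0.88)]
top jar [([529, -358, 71], 0.63)]
top pin_tip [([645, 177, 8], 0.79)]
{'camera_matrix': array([[490.33452663,   0.        , 286.05292867],
       [  0.        , 490.33452663, 208.82208038],
       [  0.        ,   0.        ,   1.        ]]), 'eye': array([ 45.19164174, 576.46950793, 798.80516292]), 'orientation': array([-132.8497115 ,    0.8230629 , -140.31726575])}
side block [([512, -85, 35], 0.92), ([474, 36, 56], 0.87), ([614, -66, 34], 0.85)]
side stand [([643, 190, 13], 0.86)]
side beaker [([729, -91, 60], 0.7), ([
[... 253 characters left out ...]
ip [([640, 194, 5], 0.77)]
{'time': 0.9, 'joint_pos': array([-7.40492456e+01,  7.46923167e+00,  8.52685102e+01,  1.01482539e-03,
        8.72608718e+01, -4.89222792e+00]), 'qd': array([ 0.09420308,  0.10437257,  0.15594059, -0.18586852,  0.01621072,
       -0.02413526]), 'joint_efforts': array([-1.04321311e-04, -5.69320571e+01, -5.00875354e+01, -3.02010230e-04,
        1.41128581e-03,  2.39143890e-05]), 'tool_pos': array([ 213.5212491 , -560.72655331,  231.30559034]), 'tcp_rot': array([-1.79999108e+02, -1.46771605e-03, -6.91570662e+01]), 'ft_force': array([-0.07004577,  0.51910276,  0.1710525 ]), 'wrist_torque': array([-0.014626  , -0.0092329 ,  0.03807384]), 'finger_gap': 85.67200483308307}
```

View pics/top0.png

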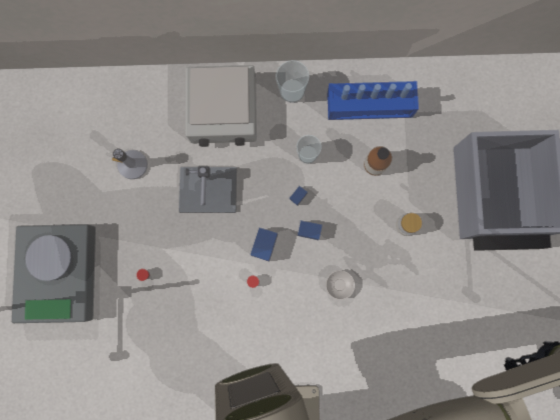

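View pics/side0.png

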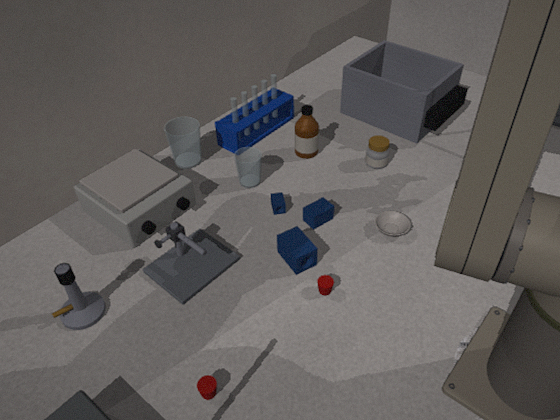

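The top view shows three blue blocks. The middle-sized one is at about (310,230), the big one at (263,244) and the small one at (298,196). The stand is at (207,188), with its post at (204,170) and the pin pointing down-image towards the robot. Next I measure the block and pin with depth.

```bash
cat >h.py <<'E'
from bench import r, optics
import cv2, numpy as np
from scipy.spatial.transform import Rotation as R
def cloud(c):
    p,d=optics.snapshot(c); k=optics.camera_params(c); K=k["camera_matrix"]
    v,u=np.mgrid[0:420,0:560]; d=d.astype(float)
    P=np.stack([(u-K[0,2])/K[0,0]*d,(v-K[1,2])/K[1,1]*d,d],-1)
    W=P@R.from_euler("xyz",k["orientation"],degrees=True).as_matrix().T+k["eye"]
    W[d==0]=np.nan
    return p,W
E
python3 - <<'E'
from h import *
for c in("top","side"):
    p,W=cloud(c); h=cv2.cvtColor(p,cv2.COLOR_BGR2HSV)
    b=((h[...,0]>100)&(h[...,0]<125)&(h[...,1]>120)).astype(np.uint8)
    n,l,s,ce=cv2.connectedComponentsWithStats(b)
    for i in range(1,n):
        if s[i,4]<80: continue
        w=W[l==i]; w=w[~np.isnan(w[:,0])]; 
        if not(300<w[:,0].mean()<700 and -200<w[:,1].mean()<150): continue
        zt=np.percentile(w[:,2],90); t=w[w[:,2]>zt-6]
        print(c,ce[i].round(),s[i,4],"ztop",zt.round(1),cv2.minAreaRect(t[:,:2].astype(np.float32)))
    m=(abs(W[...,0]-630)<100)&(abs(W[...,1]-185)<90)
    q=W[m&(W[...,2]>60)&(W[...,2]<125)]
    print(c,len(q),"bench z",np.nanmedian(W[150:300,250:450,2]))
    for a in q[np.argsort(q[:,0])][::max(1,len(q)//45)]: print(a.round(0).astype(int).tolist(),end=" ")
    base=W[m&(W[...,2]>7)&(W[...,2]<17)]; print("\nbase",cv2.minAreaRect(base[:,:2].astype(np.float32)))
    cv2.imwrite(f"pics/{c}st.png",cv2.resize(p[150:270,160:360] if c=="top" else p[180:310,130:350],None,fx=3.6,fy=3.6,interpolation=cv2.INTER_CUBIC))
E
```

```text
top 313 bench z 1.0222701307761781
[590, 186, 88] [593, 184, 88] [596, 190, 83] [599, 190, 84] [602, 179, 83] [606, 181, 89] [610, 184, 84] [612, 184, 86] [615, 179, 83] [619, 180, 77] [622, 183, 90] [625, 181, 88] [629, 179, 82] [633, 186, 89] [636, 179, 86] [641, 178, 87] [645, 179, 83] [649, 186, 88] [653, 187, 83] [657, 186, 89] [661, 179, 85] [665, 173, 89] [666, 194, 87] [666, 175, 71] [667, 179, 96] [668, 196, 92] [669, 172, 95] [670, 183, 92] [672, 174, 96] [672, 188, 94] [674, 182, 99] [675, 229, 90] [676, 170, 91] [676, 186, 102] [677, 200, 86] [678, 206, 84] [679, 217, 82] [679, 194, 89] [680, 172, 95] [680, 211, 86] [681, 221, 85] [682, 168, 86] [683, 221, 89] [683, 211, 86] [684, 230, 85] [685, 167, 72] [685, 226, 77] [686, 193, 94] [688, 187, 98] [689, 227, 86] [690, 194, 104] [691, 174, 94] [692, 191, 93] 
base ((628.2416381835938, 184.72796630859375), (173.7174835205078, 196.5361785888672), 89.15596008300781)
side [278. 203.] 244 ztop 33.0 ((619.603759765625, -67.44091796875), (27.380821228027344, 45.749061584472656), 50.19215774536133)
side [318. 213.] 635 ztop 43.1 
[... 355 characters left out ...]
14, 184, 89] [619, 185, 87] [623, 189, 85] [629, 184, 88] [632, 188, 89] [638, 190, 84] [644, 186, 89] [649, 182, 88] [653, 188, 87] [658, 181, 87] [663, 188, 86] [665, 173, 85] [666, 184, 95] [666, 176, 92] [667, 196, 93] [667, 192, 78] [668, 192, 98] [668, 194, 88] [669, 191, 85] [670, 172, 95] [672, 198, 80] [673, 178, 95] [674, 169, 93] [674, 178, 98] [675, 198, 92] [676, 197, 93] [677, 199, 80] [678, 180, 102] [678, 222, 87] [679, 196, 94] [679, 186, 103] [680, 197, 88] [681, 191, 98] [682, 227, 88] [683, 196, 94] [684, 198, 90] [685, 199, 95] [687, 183, 102] [690, 194, 97] [691, 170, 95] 
base ((644.6680908203125, 184.31640625), (161.8168182373047, 133.9579620361328), 88.0062255859375)
```

```bash
python3 - <<'E'
from h import *
for c in("top","side"):
    p,W=cloud(c)
    m=(abs(W[...,0]-522)<42)&(abs(W[...,1]+95)<48)&(W[...,2]>33)&(W[...,2]<50)&(p[...,0].astype(int)-p[...,2]>25)
    t=W[m]; print(c,"block",len(t),np.median(t[:,2]).round(1),cv2.minAreaRect(t[:,:2].astype(np.float32)), t.mean(0).round(1))
    m=(W[...,0]>570)&(W[...,0]<658)&(abs(W[...,1]-185)<25)&(W[...,2]>65)&(W[...,2]<95)
    q=W[m]; f=np.polyfit(q[:,0],q[:,1],1)
    print(c,"pin",len(q),"tip",np.percentile(q[:,0],[0,1,3]),"yaw",np.degrees(np.arctan(f[0])),"y at590",np.polyval(f,590),"ymm",np.percentile(q[:,1]-np.polyval(f,q[:,0]),[2,98]),"ztop",np.percentile(q[:,2],[50,95]))
    # base edges
E
```

```text
top block 309 41.0 ((520.9678344726562, -97.58430480957031), (58.286415100097656, 39.379478454589844), 76.8746566772461) [520.7 -97.5  40.9]
top pin 112 tip [590.09373976 590.66200632 591.0628187 ] yaw -2.049955769225015 y at590 184.51608632661478 ymm [-5.18345616  5.79722708] ztop [85.28174401 90.50264837]
side block 374 41.6 ((522.029052734375, -95.5271224975586), (59.71685791015625, 42.966575622558594), 76.64579772949219) [519.9 -93.2  41. ]
side pin 180 tip [589.58392085 589.87142715 590.71382387] yaw -1.2418400284668514 y at590 187.4068177288566 ymm [-6.63915672  4.44328939] ztop [86.52363154 89.06991636]
```

View pics/topst.png

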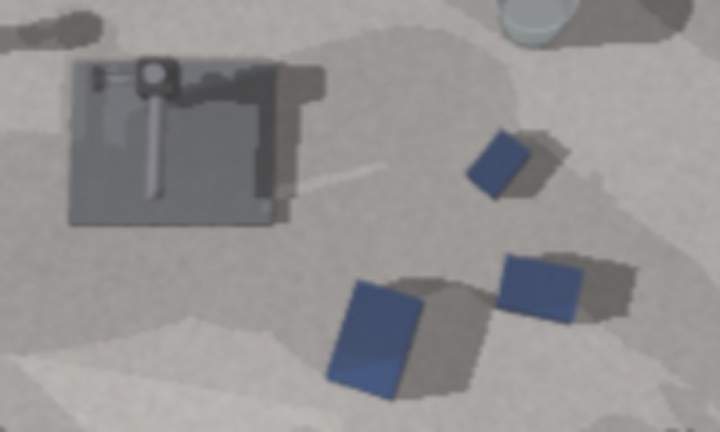

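The block is centred at about (521.5, -96.5) with its axis at 76.7° and its top at z≈41. Its measured 59×41 mm matches the 60×40 given. The pin tip is at (590, 186, 80), with the pin axis at yaw ≈-1.7°. I start by turning the tool.

```bash
cat >>h.py <<'E'
def go(x,y,z,yaw=None):
    s=r.sense(); M=R.from_euler("xyz",s["tcp_rot"],degrees=True).as_matrix()
    print("t",round(s["time"],2),"tcp",s["tool_pos"].round(1),s["tcp_rot"].round(1),"F",s["ft_force"].round(1),"gap",round(s["finger_gap"],1))
    print("shift tool axes",(M.T@(np.array([x,y,z])-s["tool_pos"])).round(1),"turn",None if yaw is None else round((s["tcp_rot"][2]-yaw+180)%360-180,1))
E
python3 -m pendant '[[1,0,0,0,-8],[1,0,0,0,-8],[1,0,0,0,-8],[1,0,0,0,-8],[1,0,0,0,-8],[1,0,0,0,-8],[1,0,0,0,-7.9]]'
python3 -c "
from h import *; go(521.5,-96.5,120,-13.3)"
```

```text
time: 1.8
tool_pos: [213.5, -560.7, 231.3]
tcp_rot: [180.0, -0.0, -12.9]
ft_force: [0.0, 0.2, 0.6]
finger_gap: 85.6
t 1.8 tcp [ 213.5 -560.7  231.3] [180.   -0.  -12.9] F [0.  0.2 0.6] gap 85.6
shift tool axes [ 196.3 -521.4  111.3] turn 0.4
```

```bash
python3 -m pendant '[[1,13,-35,0,0.4],[1,13,-35,0,0],[1,13,-35,0,0],[1,13,-35,0,0],[1,13,-35,0,0],[1,13,-35,0,0],[1,13,-35,0,0],[1,13,-35,0,0],[1,13,-35,0,0],[1,13,-35,0,0]]'
python3 -m pendant '[[1,13,-35,10,0],[1,13,-35,15,0],[1,13,-35,20,0],[1,13,-35,30,0],[1,13,-31,30,0],[1,0,0,6,0],[1,0,0,0,0]]'
python3 -c "
from h import *; go(521.5,-96.5,5,-13.3)"
```

```text
time: 2.8
tool_pos: [423.0, -249.9, 231.5]
tcp_rot: [180.0, -0.0, -13.7]
ft_force: [0.7, -0.8, 0.3]
finger_gap: 85.5
time: 3.5
tool_pos: [524.7, -99.4, 118.5]
tcp_rot: [180.0, 0.2, -13.5]
ft_force: [0.9, -0.6, 0.5]
finger_gap: 85.6
t 3.5 tcp [524.7 -99.4 118.5] [180.    0.2 -13.5] F [ 0.9 -0.6  0.5] gap 85.6
shift tool axes [ -3.4  -2.1 113.5] turn -0.2
```

```bash
python3 -m pendant '[[1,-3,-2,20,0],[1,0,0,20,0],[1,0,0,20,0],[1,0,0,20,0],[1,0,0,15,0],[1,0,0,10,0],[1,0,0,6,0],[1,0,0,0,0]]'
python3 -c "
from h import *; go(521.5,-96.5,6,-13.3)"
```

```text
time: 4.3
tool_pos: [523.1, -97.9, 9.1]
tcp_rot: [180.0, 0.0, -13.7]
ft_force: [0.3, 0.5, 0.3]
finger_gap: 85.3
t 4.3 tcp [523.1 -97.9   9.1] [180.    0.  -13.7] F [0.3 0.5 0.3] gap 85.3
shift tool axes [-1.9 -1.   3.1] turn -0.4
```

```bash
python3 -m pendant '[[1,-2,-1,4,0],[1,0,0,0,0],[0,0,0,0,0],[0,0,0,0,0],[0,0,0,0,0],[0,0,0,0,0],[0,0,0,0,0],[0,0,0,0,0],[0,0,0,0,0],[0,0,0,0,0]]' 40
python3 -c "
from h import *; go(521.5,-96.5,6,-13.3)"
```

```text
time: 5.3
tool_pos: [522.1, -96.3, 5.7]
tcp_rot: [-180.0, -0.0, -13.7]
ft_force: [1.3, 0.4, 4.8]
finger_gap: 39.6
t 5.3 tcp [522.1 -96.3   5.7] [-180.    -0.   -13.7] F [1.3 0.4 4.8] gap 39.6
shift tool axes [-0.5  0.3 -0.3] turn -0.4
```

```bash
python3 -m pendant '[[0,0,0,-5,0],[0,0,0,-15,0],[0,0,0,-25,0],[0,0,0,-30,0],[0,0,0,-30,8],[0,0,0,-20,8],[0,0,0,0,8],[0,0,0,0,8],[0,0,0,0,8],[0,0,0,0,8]]'
python3 -m pendant '[[0,0,0,0,8],[0,0,0,0,8],[0,0,0,0,8],[0,0,0,0,6],[0,0,0,0,0]]'
python3 -c "
from h import *; go(530,187.8,130,-91.7)
p,W=cloud('side'); cv2.imwrite('pics/side1.png',cv2.resize(p[80:280,180:440],None,fx=3,fy=3,interpolation=cv2.INTER_CUBIC))"
```

```text
time: 6.3
tool_pos: [521.2, -96.1, 130.9]
tcp_rot: [180.0, 0.0, -62.0]
ft_force: [0.1, 0.2, -2.6]
finger_gap: 39.1
time: 6.8
tool_pos: [521.3, -96.2, 130.7]
tcp_rot: [180.0, 0.0, -91.8]
ft_force: [-0.4, -0.1, -3.0]
finger_gap: 39.4
t 6.8 tcp [521.3 -96.2 130.7] [180.    0.  -91.8] F [-0.4 -0.1 -3. ] gap 39.4
shift tool axes [-284.1   -0.     0.8] turn -0.1
```

View pics/side1.png

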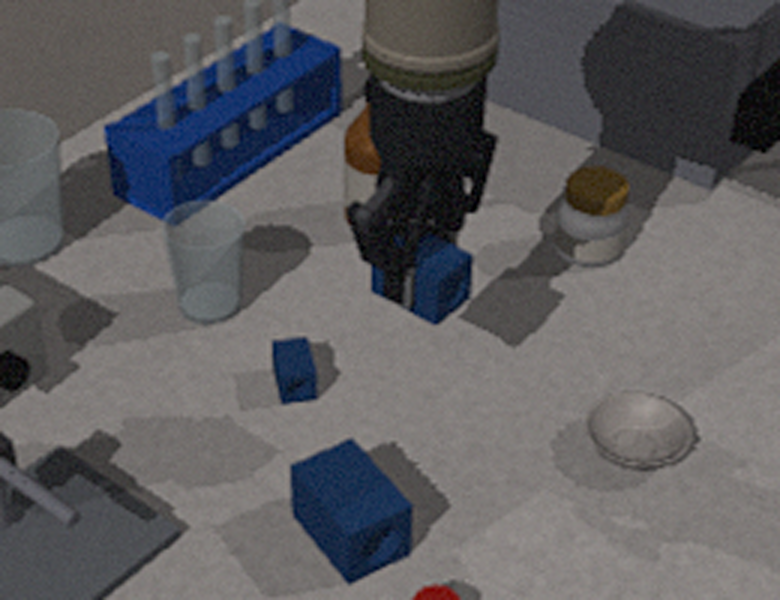

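In this crop the gripped block is at (430,280). The end facing the robot (tool +y) seems to have a dark round spot at (453,287), so I zoom in.

```bash
python3 -c "
from h import *
ps=[optics.snapshot('side')[0].astype(float) for _ in range(5)]
p=np.mean(ps,0)[150:195,295:345]*2
cv2.imwrite('pics/side2.png',cv2.resize(np.clip(p,0,255).astype(np.uint8),None,fx=11,fy=11,interpolation=cv2.INTER_CUBIC))"
```

```text
(no output)
```

View pics/side2.png

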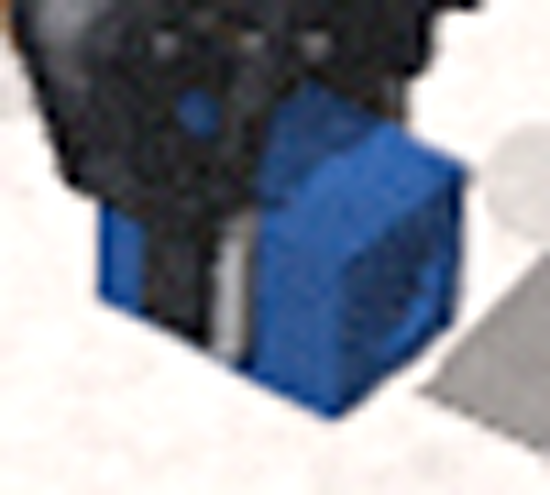

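The end facing the robot appears to be bored, so I try that end (tool +y) on the pin first, at yaw 88.3.

```bash
python3 -m pendant '[[0,0,0,0,-8.2],[0,0,0,0,-8.2],[0,0,0,0,-8.2],[0,0,0,0,-8.2],[0,0,0,0,-8.2],[0,0,0,0,-8.2],[0,0,0,0,-8.2],[0,0,0,0,-8.2],[0,0,0,0,-8.2],[0,0,0,0,-8.2]]'
python3 -m pendant '[[0,0,0,0,-8.2],[0,0,0,0,-8.2],[0,0,0,0,-8.2],[0,0,0,0,-8.2],[0,0,0,0,-8.2],[0,0,0,0,-8.2],[0,0,0,0,-8.2],[0,0,0,0,-8.2],[0,0,0,0,-8.2],[0,0,0,0,-8]]'
python3 -m pendant '[[0,10,0,0,-8],[0,25,0,0,-8],[0,30,0,0,0],[0,40,0,0,0],[0,40,0,0,0],[0,40,0,0,0],[0,40,0,0,0],[0,30,0,0,0],[0,20,0,0,0],[0,0,0,0,0]]'
python3 -c "
from h import *; go(530,187.8,65.7,88.3)"
```

```text
time: 8.1
tool_pos: [521.6, -96.2, 130.3]
tcp_rot: [-180.0, 0.0, -9.3]
ft_force: [-0.7, -0.7, -2.8]
finger_gap: 39.1
time: 9.1
tool_pos: [521.6, -96.3, 130.3]
tcp_rot: [-180.0, 0.0, 72.5]
ft_force: [-0.2, -0.7, -3.2]
finger_gap: 39.7
time: 10.1
tool_pos: [536.4, 180.4, 130.3]
tcp_rot: [-180.0, -0.0, 88.4]
ft_force: [-0.1, 0.2, -2.4]
finger_gap: 39.7
t 10.1 tcp [536.4 180.4 130.3] [-180.    -0.    88.4] F [-0.1  0.2 -2.4] gap 39.7
shift tool axes [ 7.1 -6.6 64.6] turn 0.1
```

```bash
python3 -m pendant '[[0,7,-6,10,0],[0,0,0,15,0],[0,0,0,15,0],[0,0,0,14.5,0],[0,0,0,10,0],[0,0,0,0,0],[0,0,0,0,0]]'
python3 -c "
from h import *; go(530,187.8,65.7,88.3)
for c in ('side','top'):
    p,W=cloud(c)
    m=(abs(W[...,0]-530)<45)&(abs(W[...,1]-187)<45)&(W[...,2]>30)&(W[...,2]<110)&(p[...,0].astype(int)-p[...,2]>22)
    t=W[m];print(c,len(t),np.percentile(t,[1,50,99],axis=0).round(1).tolist())
    tt=t[t[:,2]>t[:,2].max()-8]
    m=(W[...,0]>570)&(W[...,0]<658)&(abs(W[...,1]-185)<25)&(W[...,2]>65)&(W[...,2]<95)
    q=W[m];print('pin',len(q),np.percentile(q,[2,50,98],axis=0).round(1).tolist())
    cr=p[160:290,120:300] if c=='side' else p[140:260,140:320]
    cv2.imwrite(f'pics/{c}3.png',cv2.resize(cr,None,fx=4.2,fy=4.2,interpolation=cv2.INTER_CUBIC))"
```

```text
time: 10.8
tool_pos: [531.0, 184.7, 65.5]
tcp_rot: [-180.0, 0.0, 88.1]
ft_force: [-0.3, 0.1, -2.3]
finger_gap: 39.5
t 10.8 tcp [531.  184.7  65.5] [-180.     0.    88.1] F [-0.3  0.1 -2.3] gap 39.5
shift tool axes [ 3.1 -1.1 -0.2] turn -0.2
side 575 [[500.5, 165.9, 63.4], [509.2, 187.4, 99.5], [541.9, 205.7, 104.1]]
pin 127 [[604.7, 179.9, 79.4], [631.5, 186.9, 86.1], [656.6, 190.8, 89.5]]Traceback (most recent call last):
  File "<string>", line 6, in <module>
    t=W[m];print(c,len(t),np.percentile(t,[1,50,99],axis=0).round(1).tolist())
                          ~~~~~~~~~~~~~^^^^^^^^^^^^^^^^^^^^
    return _quantile_unchecked(
        a, q, axis, out, overwrite_input, method, keepdims, weights)
    return _ureduce(a,
                    func=_quantile_ureduce_func,
    ...<5 lines>...
                    overwrite_input=overwrite_input,
                    method=method)
    r = func(a, **kwargs)
    result = _quantile(arr,
                       quantiles=q,
    ...<2 lines>...
                       out=out,
                       weights=wgt)
    slices_having_nans = np.isnan(arr[-1, ...])
                                  ~~~^^^^^^^^^
IndexError: index -1 is out of bounds for axis 0 with size 0
```

View pics/side3.png

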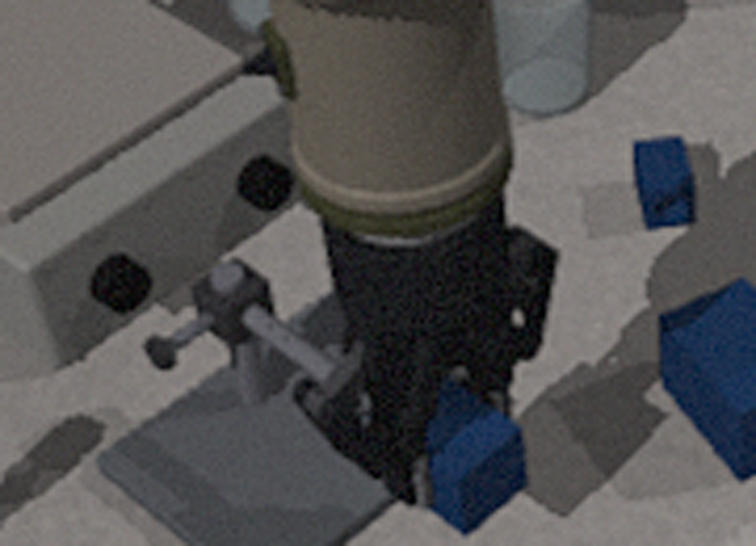

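The rear end now looks plain, which fits the hole facing the pin. The block spans y 166–206, against a pin centre of about 186.4. I advance, with small steps once near the tip.

```bash
python3 -m pendant '[[0,1.5,5,0,0],[0,0,8,0,0],[0,0,8,0,0],[0,0,3,0,0],[0,0,2,0,0],[0,0,2,0,0],[0,0,2,0,0],[0,0,2,0,0],[0,0,0,0,0]]'
python3 -c "
from h import *; go(588,186,65.7,88.3)"
```

```text
time: 11.8
tool_pos: [563.2, 185.4, 65.9]
tcp_rot: [180.0, -0.0, 88.1]
ft_force: [0.5, 0.5, -2.4]
finger_gap: 39.5
t 11.8 tcp [563.2 185.4  65.9] [180.   -0.   88.1] F [ 0.5  0.5 -2.4] gap 39.5
shift tool axes [ 1.4 24.8  0.2] turn -0.2
```

```bash
python3 -m pendant '[[0,0.5,2,0,0],[0,0,2,0,0],[0,0,2,0,0],[0,0,2,0,0],[0,0,0,0,0]]'
python3 -m pendant '[[0,0,2.5,0,0],[0,0,2.5,0,0],[0,0,2.5,0,0],[0,0,2.5,0,0],[0,0,0,0,0]]'
```

```text
time: 12.3
tool_pos: [571.3, 185.6, 65.8]
tcp_rot: [180.0, -0.0, 88.1]
ft_force: [-0.0, 0.3, -2.1]
finger_gap: 39.6
time: 12.8
tool_pos: [581.4, 185.3, 65.8]
tcp_rot: [180.0, -0.0, 88.1]
ft_force: [-0.9, -0.1, -2.3]
finger_gap: 39.5
```

```bash
python3 -m pendant '[[0,0,2,0,0],[0,0,2,0,0],[0,0,2,0,0],[0,0,1,0,0],[0,0,0,0,0]]'
python3 -m pendant '[[0,0,1,0,0],[0,0,1,0,0],[0,0,1,0,0]]'
```

```text
time: 13.3
tool_pos: [588.2, 185.1, 65.8]
tcp_rot: [180.0, 0.0, 88.1]
ft_force: [-0.3, 0.6, -2.5]
finger_gap: 39.3
time: 13.6
tool_pos: [591.1, 185.0, 65.8]
tcp_rot: [180.0, -0.0, 88.1]
ft_force: [0.0, -0.9, -3.2]
finger_gap: 39.6
```

```bash
python3 -m pendant '[[0,0,1,0,0],[0,0,0.7,0,0],[0,0,0,0,0]]'
python3 -m pendant '[[0,0,0.7,0,0],[0,0,0.7,0,0],[0,0,0,0,0]]'
```

```text
time: 13.9
tool_pos: [591.4, 185.0, 65.6]
tcp_rot: [-179.8, 0.0, 88.2]
ft_force: [-7.6, -0.5, 2.9]
finger_gap: 39.5
time: 14.2
tool_pos: [591.5, 185.0, 65.5]
tcp_rot: [-179.7, 0.0, 88.2]
ft_force: [-14.0, -1.0, 8.0]
finger_gap: 39.7
```

It met the bottom at about 14 N at the expected depth (32 mm), so the hole is the tool +y end. I draw it off, raise it and turn it half round so the solid end faces the pin, ready to tip it down under the pin.

```bash
python3 -m pendant '[[0,0,-1.5,0,0],[0,0,-2,0,0],[0,0,-7,0,0],[0,0,-10,0,0],[0,0,-10,0,0],[0,0,-12,0,0],[0,0,-12,0,0],[0,0,-12,0,0],[0,0,-8,0,0],[0,0,0,-20,0]]'
python3 -m pendant '[[0,0,0,-20,8.2],[0,0,0,-20,8.2],[0,0,0,0,8.2],[0,0,0,0,8.2],[0,0,0,0,8.2],[0,0,0,0,8.2],[0,0,0,0,8.2],[0,0,0,0,8.2],[0,0,0,0,8.2],[0,0,0,0,8.2]]'
python3 -m pendant '[[0,0,0,0,8.2],[0,0,0,0,8.2],[0,0,0,0,8.2],[0,0,0,0,8.2],[0,0,0,0,8.2],[0,0,0,0,8.2],[0,0,0,0,8.2],[0,0,0,0,8.2],[0,0,0,0,8.2],[0,0,0,0,8.2]]'
python3 -m pendant '[[0,0,0,0,8],[0,0,0,0,8],[0,0,0,0,0]]'
python3 -c "
from h import *; go(530,186,65.7,-91.7)"
```

```text
time: 15.2
tool_pos: [515.6, 186.8, 82.7]
tcp_rot: [-179.6, 0.1, 88.2]
ft_force: [-0.2, 0.8, -4.1]
finger_gap: 40.1
time: 16.2
tool_pos: [519.3, 187.3, 125.8]
tcp_rot: [-180.0, -0.0, 5.8]
ft_force: [0.7, 0.4, -2.8]
finger_gap: 39.0
time: 17.2
tool_pos: [519.3, 187.3, 125.8]
tcp_rot: [-180.0, -0.0, -76.2]
ft_force: [-1.1, -0.6, -2.8]
finger_gap: 39.7
time: 17.5
tool_pos: [519.3, 187.3, 125.8]
tcp_rot: [-180.0, 0.0, -92.0]
ft_force: [-1.5, -0.8, -2.7]
finger_gap: 39.4
t 17.5 tcp [519.3 187.3 125.8] [-180.    0.  -92.] F [-1.5 -0.8 -2.7] gap 39.4
shift tool axes [  1.  -10.7  60.1] turn -0.3
```

```bash
python3 -m pendant '[[0,0,0,10,-0.3],[0,0,0,20,0],[0,0,0,25,0],[0,0,0,20,0],[0,0,0,13,0],[0,0,-10,0,0],[0,0,-15,0,0],[0,0,-15,0,0],[0,0,-8,0,0],[0,0,0,0,0]]' 20
python3 -c "
from h import *; go(567.5,186,39.7,-91.7)
p,W=cloud('side')
cv2.imwrite('pics/side4.png',cv2.resize(p[160:290,120:300],None,fx=4.2,fy=4.2,interpolation=cv2.INTER_CUBIC))"
```

```text
time: 18.5
tool_pos: [569.6, 186.0, 38.9]
tcp_rot: [-179.9, 0.0, -91.5]
ft_force: [-0.4, 0.1, -1.8]
finger_gap: 39.5
t 18.5 tcp [569.6 186.   38.9] [-179.9    0.   -91.5] F [-0.4  0.1 -1.8] gap 39.5
shift tool axes [ 0.1  2.1 -0.8] turn 0.2
```

View pics/side4.png

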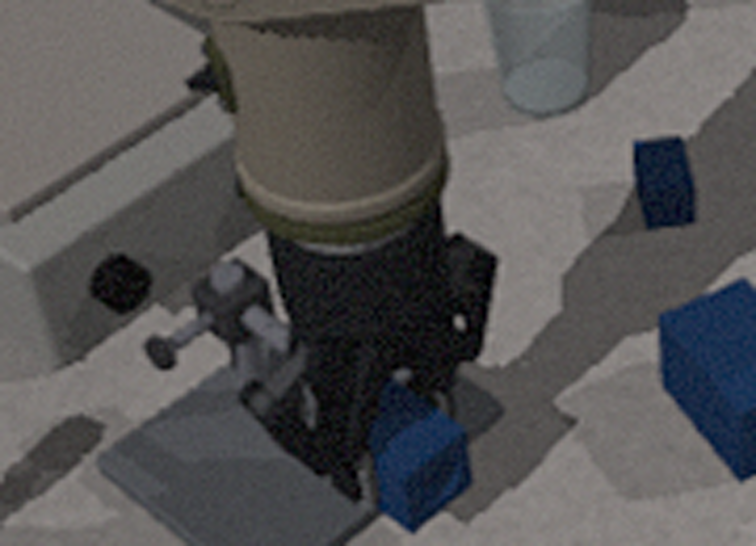

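The solid end is under the pin tip. I start the tipping arc.

```bash
python3 -m pendant '[[0,0,1.5,-3,0],[0,0,1.5,-3,0],[0,0,0,0,0]]'
python3 -m pendant '[[0,0,0.5,-3,0],[0,0,0.5,-3,0],[0,0,0,0,0]]'
```

```text
time: 18.85
tool_pos: [563.3, 185.9, 42.9]
tcp_rot: [179.9, -0.0, -91.5]
ft_force: [2.3, 0.1, -10.4]
finger_gap: 39.1
time: 19.15
tool_pos: [561.8, 185.9, 48.8]
tcp_rot: [179.8, -0.0, -91.5]
ft_force: [-1.4, -0.3, -14.7]
finger_gap: 39.5
```

```bash
python3 -m pendant '[[0,0,-1,-3,0],[0,0,-1.5,-3,0],[0,0,0,0,0]]'
python3 -c "
from h import *; go(567.5,186,58.4,-91.7)
p,W=cloud('side')
cv2.imwrite('pics/side5.png',cv2.resize(p[160:290,120:300],None,fx=4.2,fy=4.2,interpolation=cv2.INTER_CUBIC))"
```

```text
time: 19.45
tool_pos: [563.2, 185.9, 54.6]
tcp_rot: [179.6, -0.1, -91.5]
ft_force: [-9.3, -0.3, -12.9]
finger_gap: 39.2
t 19.45 tcp [563.2 185.9  54.6] [ 1.796e+02 -1.000e-01 -9.150e+01] F [ -9.3  -0.3 -12.9] gap 39.2
shift tool axes [-0.3 -4.2 -3.9] turn 0.2
```

View pics/side5.png

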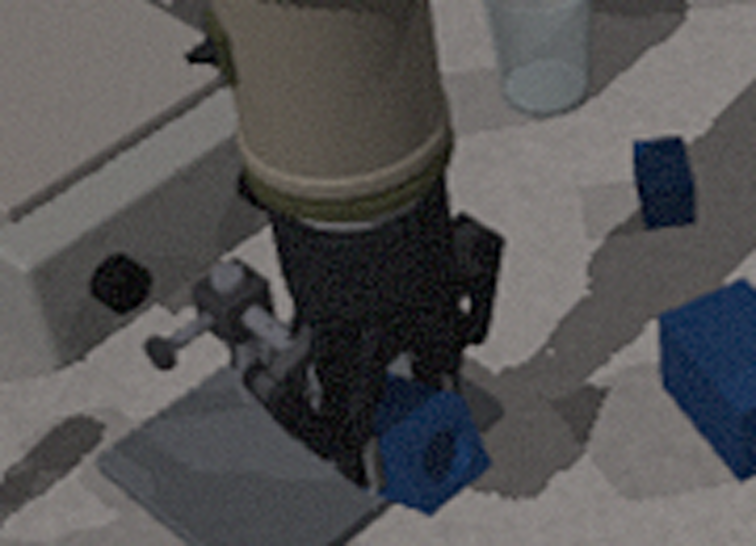

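The tip-up works: the hole now faces obliquely up at (440,450). The force direction suggests a tilt of about 36°, so I continue the arc.

```bash
python3 -m pendant '[[0,0,-0.7,-3,0],[0,0,-0.8,-3,0],[0,0,0,0,0]]'
python3 -m pendant '[[0,0,-1.5,-3,0],[0,0,-1.5,-3,0],[0,0,0,0,0]]'
```

```text
time: 19.8
tool_pos: [565.4, 185.8, 61.0]
tcp_rot: [179.7, -0.1, -91.5]
ft_force: [-7.3, -1.1, -11.9]
finger_gap: 39.4
time: 20.1
tool_pos: [568.8, 185.8, 67.2]
tcp_rot: [179.8, -0.0, -91.5]
ft_force: [-6.9, -0.6, -12.3]
finger_gap: 39.5
```

```bash
python3 -m pendant '[[0,0,-1.5,-2.5,0],[0,0,-1.5,-2,0],[0,0,0,0,0]]'
python3 -m pendant '[[0,0,-2,-1.5,0],[0,0,-2,-1,0],[0,0,0,0,0]]'
python3 -c "
from h import *; go(576,186,75,-91.7)
p,W=cloud('side')
cv2.imwrite('pics/side6.png',cv2.resize(p[160:290,120:300],None,fx=4.2,fy=4.2,interpolation=cv2.INTER_CUBIC))"
```

```text
time: 20.4
tool_pos: [571.6, 185.7, 71.5]
tcp_rot: [179.7, -0.0, -91.5]
ft_force: [-6.5, -0.9, -11.8]
finger_gap: 39.5
time: 20.7
tool_pos: [574.9, 185.6, 73.8]
tcp_rot: [179.6, -0.1, -91.5]
ft_force: [-11.0, -1.0, -10.5]
finger_gap: 40.0
t 20.7 tcp [574.9 185.6  73.8] [ 1.796e+02 -1.000e-01 -9.150e+01] F [-11.   -1.  -10.5] gap 40.0
shift tool axes [-0.4 -1.1 -1.2] turn 0.2
```

View pics/side6.png

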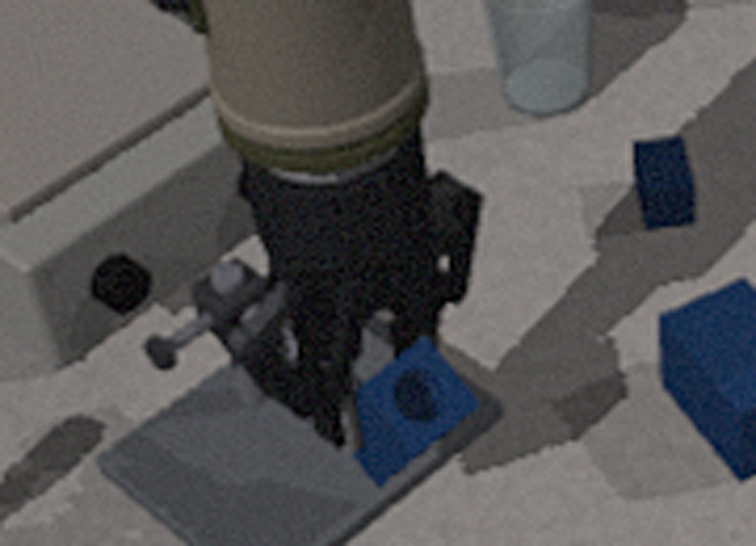

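It is roughly 55–65° up now, judging by eye. I fit the end-face plane from depth to get the tilt.

```bash
cat >>h.py <<'E'
def tilt(x,y,rad=50,zmin=30,zmax=160):
    best=None
    W=np.nanmean([cloud('side')[1] for _ in range(4)],0); p=optics.snapshot('side')[0].astype(int)
    m=(abs(W[...,0]-x)<rad)&(abs(W[...,1]-y)<30)&(W[...,2]>zmin)&(W[...,2]<zmax)&(p[...,0]-p[...,2]>22)&(p[...,0]>1.5*p[...,2])
    q=W[m]; rng=np.random.default_rng(0); used=np.ones(len(q),bool)
    for k in range(2):
        Q=q[used]; best=(0,)
        for _ in range(400):
            a,b,c=Q[rng.choice(len(Q),3,False)]; n=np.cross(b-a,c-a); L=np.linalg.norm(n)
            if L<50: continue
            i=abs((Q-a)@n/L)<1.5
            if i.sum()>best[0]: best=(i.sum(),i)
        S=Q[best[1]]; c=S.mean(0); n=np.linalg.svd(S-c)[2][2]; n*=np.sign(n[2])
        print("plane",len(q),best[0],"n",n.round(2),"elev",np.degrees(np.arcsin(n[2])).round(1),"c",c.round(1),"ext",np.ptp(S,0).round(0))
        idx=np.flatnonzero(used); used[idx[best[1]]]=False
        if used.sum()<30: break
E
python3 -c "
from h import *; tilt(560,186)"
```

```text
plane 569 291 n [-0.56  0.01  0.83] elev 55.7 c [542.8 187.1 112.8] ext [34. 41. 23.]
plane 569 172 n [-0.02 -1.    0.  ] elev 0.2 c [554.5 205.3  89. ] ext [46.  3. 65.]
```

The tilt is 56°, with the contact close to the block's solid-end edge. I finish on the bench instead: pressing the lower corner down turns it the same way, and the flat end will square it.

```bash
python3 -m pendant '[[0,0,5,0,0],[0,0,10,2,0],[0,0,10,5,0],[0,0,10,10,0],[0,0,10,10,0],[0,0,0,10,0],[0,0,0,8,0],[0,0,0,0,0]]'
python3 -c "
from h import *; go(530,186,26,-91.7); tilt(520,187,zmin=8)"
```

```text
time: 21.8
tool_pos: [532.7, 186.9, 29.2]
tcp_rot: [180.0, -0.0, -91.6]
ft_force: [-0.9, -0.0, -3.5]
finger_gap: 39.9
t 21.8 tcp [532.7 186.9  29.2] [180.   -0.  -91.6] F [-0.9 -0.  -3.5] gap 39.9
shift tool axes [0.9 2.7 3.2] turn 0.1
plane 557 244 n [-0.58  0.02  0.82] elev 54.8 c [500.9 188.2  68.6] ext [31. 40. 24.]
plane 557 171 n [-0.02 -1.    0.01] elev 0.4 c [512.8 206.6  46.7] ext [42.  3. 69.]
```

```bash
python3 -m pendant '[[0,0,0,3,0],[0,0,0,3,0],[0,0,0,2,0],[0,0,0,1,0],[0,0,0,0,0]]'
python3 -m pendant '[[0,0,-3,1.5,0],[0,0,-3,1.5,0],[0,0,-3,1.5,0],[0,0,0,0,0]]'
python3 -c "
from h import *; go(555,186,8,-91.7); tilt(525,187,zmin=8)"
```

```text
time: 22.55
tool_pos: [533.8, 187.1, 22.8]
tcp_rot: [-179.9, 0.0, -91.6]
ft_force: [-4.7, -2.5, 13.6]
finger_gap: 39.6
time: 22.95
tool_pos: [543.0, 186.8, 18.0]
tcp_rot: [-179.9, 0.0, -91.6]
ft_force: [-2.4, -1.2, 10.5]
finger_gap: 39.2
t 22.95 tcp [543.  186.8  18. ] [-179.9    0.   -91.6] F [-2.4 -1.2 10.5] gap 39.2
shift tool axes [  0.5 -12.   10. ] turn 0.1
plane 576 255 n [-0.4   0.01  0.92] elev 66.6 c [513.1 188.2  64.3] ext [37. 42. 18.]
plane 576 170 n [-0.02 -1.    0.  ] elev 0.2 c [520.1 206.4  39. ] ext [39.  2. 59.]
```

Pressing works: the tilt is now 66.6° up. I continue.

```bash
python3 -m pendant '[[0,0,-3,2,0],[0,0,-3,2,0],[0,0,-2,2,0],[0,0,0,0,0]]'
python3 -c "
from h import *; go(555,186,8,-91.7); tilt(530,187,zmin=8)"
```

```text
time: 23.6
tool_pos: [551.5, 186.7, 12.2]
tcp_rot: [-179.8, 0.0, -91.6]
ft_force: [-0.2, -1.3, 8.3]
finger_gap: 39.7
t 23.6 tcp [551.5 186.7  12.2] [-179.8    0.   -91.6] F [-0.2 -1.3  8.3] gap 39.7
shift tool axes [ 0.6 -3.5  4.2] turn 0.1
plane 646 239 n [-0.21  0.01  0.98] elev 77.7 c [523.9 187.1  64. ] ext [39. 41. 11.]
plane 646 183 n [-0.02 -1.    0.  ] elev 0.2 c [527.3 206.2  36.9] ext [37.  2. 60.]
```

```bash
python3 -m pendant '[[0,0,-2,1.5,0],[0,0,-2,1.5,0],[0,0,0,0,0]]'
python3 -m pendant '[[0.5,0,0,0,0],[0.6,0,0,0,0],[1,0,0,0,0],[1,0,0,0,0],[1,0,0,0,0],[1,0,0,0,0]]'
python3 -c "
from h import *; go(535,187,22,-91.7); tilt(535,187,zmin=8)
p=optics.snapshot('side')[0]
cv2.imwrite('pics/side7.png',cv2.resize(p[160:290,120:300],None,fx=4.2,fy=4.2,interpolation=cv2.INTER_CUBIC))"
```

```text
time: 24.15
tool_pos: [555.3, 186.6, 9.2]
tcp_rot: [-179.8, 0.0, -91.6]
ft_force: [-1.2, -1.8, 10.5]
finger_gap: 39.8
time: 24.75
tool_pos: [553.6, 186.4, 7.2]
tcp_rot: [180.0, -0.0, -91.6]
ft_force: [-0.2, -0.3, 0.1]
finger_gap: 85.1
t 24.75 tcp [553.6 186.4   7.2] [180.   -0.  -91.6] F [-0.2 -0.3  0.1] gap 85.1
shift tool axes [ -0.1  18.6 -14.8] turn 0.1
plane 721 280 n [-1.    0.02  0.01] elev 0.6 c [518.8 188.4  37.4] ext [ 3. 39. 55.]
plane 721 194 n [0.02 1.   0.01] elev 0.3 c [537.9 206.   36.5] ext [41.  3. 55.]
```

View pics/side7.png

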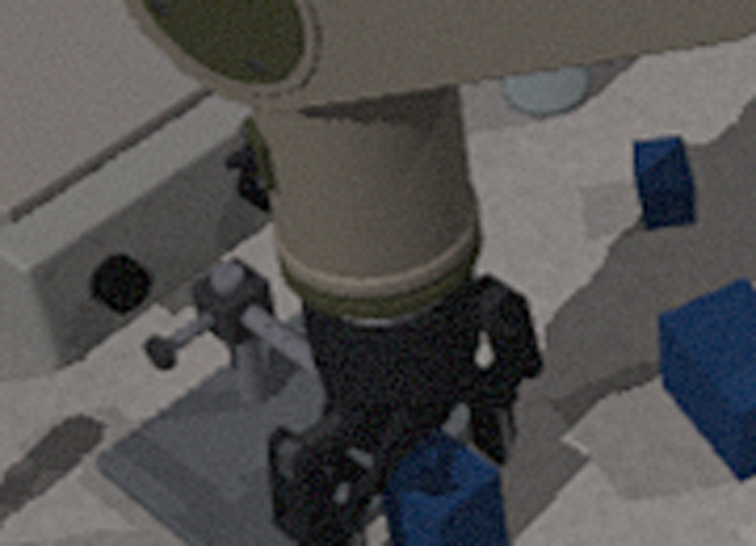

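The block stands upright with the hole up at (440,480), centred at x≈539. I regrip it there and lift.

```bash
python3 -m pendant '[[1,0,5,-5,0],[1,0,7,-6,0],[1,0,3,0,0],[1,0,0,0,0],[0,0,0,0,0],[0,0,0,0,0],[0,0,0,0,0],[0,0,0,0,0],[0,0,0,0,0],[0,0,0,0,0]]' 60
python3 -m pendant '[[0,0,0,0,0],[0,0,0,-3,0],[0,0,0,-12,0],[0,0,0,-20,0],[0,0,0,-25,0],[0,0,0,-25,0],[0,0,10,-25,0],[0,0,20,-20,0],[0,0,10,-10,0],[0,0,0,0,0]]'
python3 -m pendant '[[0,0,0,0,0],[0,0,0,0,0],[0,0,0,0,0],[0,0,0,0,0],[0,0,0,0,0]]'
python3 -c "
from h import *; go(535,187,22,-91.7); s=r.sense(); tilt(s['tool_pos'][0],187,zmin=90,zmax=230)
for q in ('beaker','bottle','stopper_a','dish','jar'):
    optics.snapshot('side'); print(q,[[round(v) for v in o['at']] for o in optics.search_frame('side',q)])
p=optics.snapshot('side')[0]
cv2.imwrite('pics/side8.png',p)"
```

```text
time: 26.05
tool_pos: [538.8, 186.8, 18.3]
tcp_rot: [-180.0, 0.0, -91.6]
ft_force: [1.1, 0.2, 0.3]
finger_gap: 39.3
time: 27.05
tool_pos: [498.9, 188.4, 161.0]
tcp_rot: [-179.8, 0.1, -91.5]
ft_force: [0.4, 0.0, -2.7]
finger_gap: 39.3
time: 27.55
tool_pos: [498.6, 187.8, 157.7]
tcp_rot: [179.9, -0.0, -91.6]
ft_force: [-0.5, 0.6, -2.4]
finger_gap: 39.6
t 27.55 tcp [498.6 187.8 157.7] [179.9  -0.  -91.6] F [-0.5  0.6 -2.4] gap 39.6
shift tool axes [ -0.3 -36.6 135.7] turn 0.1
plane 714 401 n [-1.    0.03  0.  ] elev 0.2 c [478.7 189.8 175. ] ext [ 4. 40. 61.]
plane 714 134 n [ 0. -0.  1.] elev 89.9 c [491.  183.3 201.3] ext [34. 40.  3.]
beaker [[712, -103, 61]]
bottle [[688, -267, 66]]
stopper_a [[382, 66, 30], [408, 362, 28]]
dish [[373, -183, 10], [644, 199, 10]]
jar [[518, -352, 46]]
```

View pics/side8.png

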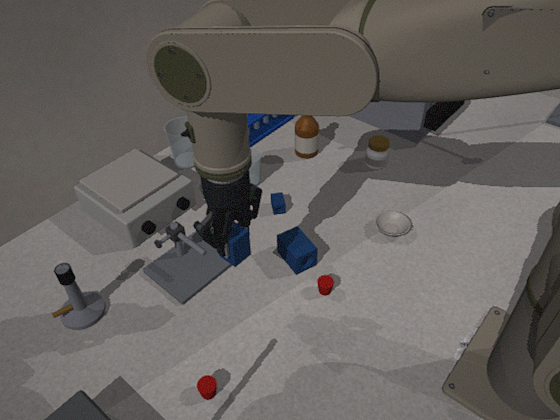

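The block at (237,245) is held upright and still. Its axis is within 1° of vertical, its top is at z≈200 and its centre at ≈170. The bystanders stand where they were; the beaker is partly hidden by the gripper.

```bash
python3 -c "
from bench import hand_in; print(hand_in())"
```

```text
the job is handed in; nothing more can be done
None
```

I found the hole on the pin, turned the block hole-up and handed the job in at about 28 s of the 72 s allowed, with the block held upright in the gripper. `hand_in()` gave no verdict.

- **Finding the hole:** A side-camera picture suggested which end was bored, and I tried only that end on the pin. It slid on freely and met the bottom about 32 mm in at about 14 N, the highest reading I saw with the block against the stand.
- **Turning it:** After drawing it off, I tipped the block against the underside of the pin tip to about 56°. I finished the turn by pressing its lower corner on the bench, let it stand on its solid end, then took a new grip at 60 N.
- **Last checks:** The axis is within about 1° of vertical. The block's top is at about 200 mm, so its centre is about 170 mm and its underside about 140 mm up. The finger gap is 39.6 mm, the wrist reads only the block's weight, and the block is clear of the stand.
- **Disagreement:** The last check put the beaker about 21 mm from its first reading. The gripper was partly hiding it and the arm never came near it, so I take this as detector error. The other bystanders read within about 10 mm of where they started.

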